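Push the stirrer home under the dosing nozzle

TASK

Push the magnetic stirrer along the bench, with the beaker standing on it, into the corner of the dosing station's metal bracket, until it sits square with its left side flush against the side guide and its back flush against the back stop, so that the beaker stands under the nozzle. Only push the stirrer with the fingers: do not lift it, do not touch the beaker, and push gently, never ramming it into the bracket, so that the beaker stays in the middle of the plate. Leave the other glassware and the spatula undisturbed.

Things in the scene. Friction and masses are not known exactly. Their poses are not given: they have to be found in the camera images.
- dock: Dosing station, fixed. Origin: inner corner of an L-shaped aluminium bracket at bench height; x points away from the robot, y to the left, z up. Back stop: near face is the plane x = 0, y from 0 to -160 mm. Side guide: right face is the plane y = 0, x from 0 to -214 mm. Both strips are 28 mm high, 14 mm thick, outside these planes. The stirrer belongs at x < 0, y < 0.
- nozzle (a point): Lower tip of the fixed nozzle, 180 mm above the bench, at (-60, -70) mm in the dock's frame. Nozzle 12 mm across with a 20 mm collar on top, up to 246 mm high, on a thin level arm (228 to 242 mm high) that comes from a tower 260 mm tall behind the back stop (dock x 20 to 130 mm). Keep the arm clear of it.
- stirrer: Magnetic stirrer, loose: low grey box, 150 mm (its x) by 140 mm (its y), 40 mm high, upright flat sides, 0.5 to 1.1 kg. Origin: centre of its underside; x to its back (away from the robot), y to its left, z up. Small black knob 8 mm high on top near the front edge. Pushed low on a side it slides at 2 to 10 N and stops with the push; over 30 N is ramming.
- stirrer_corner (a point): The stirrer's back left lower corner (75 mm, 70 mm, 0 in its frame): it belongs in the inner corner of the bracket, at the dock's origin.
- stirrer_plate (a point): Centre of the top of the stirrer's round white plate (104 mm across), 45 mm above its underside and 15 mm behind its middle.
- beaker: A loose, empty glass beaker, 54 mm across and 65 mm tall, standing about in the middle of the stirrer's plate (its rim is 110 mm above the bench). Origin: centre of its underside, z up.
- bottle_left: Bystander, loose, not to be disturbed: a green glass bottle with a black cap and a blank label, 60 mm across, 165 mm tall, standing left of the bracket's side guide. Origin: centre of its underside.
- jar: Bystander, loose, not to be disturbed: a wide clear jar with a white cap, 62 mm across, 75 mm tall, standing left of the side guide. Origin: centre of its underside.
- vial: Bystander, loose, not to be disturbed: a small amber vial with a black cap, 28 mm across, 60 mm tall, left of and nearer the robot than the side guide. Origin: centre of its underside.
- flask: Bystander, loose, not to be disturbed: a conical glass flask, 74 mm across its foot, 104 mm tall, on the right (the right bottle and the flask may change places). Origin: centre of its underside.
- bottle_right: Bystander, loose, not to be disturbed: a second green glass bottle with a black cap, 60 mm across, 165 mm tall, on the right. Origin: centre of its underside.
- cylinder: Bystander, loose, not to be disturbed: a slim glass measuring cylinder, 28 mm across on a 60 mm foot, 153 mm tall, standing left, beyond the jar. Origin: centre of its underside.
- spatula: Bystander, loose, not to be disturbed: a spatula 140 mm long lying flat on the bench, on the right, near the robot. Origin: underside, mid-length; x along its length.
Not all that is in view belongs to the job. Of the things that look like the stirrer, take the one that is farthest from the robot's base at the start. Leave any brown look-alike of the beaker alone.

How it is judged (in metres and radians):
At the end, for the whole second after the job is handed in: Stirrer at rest flat on the bench, back left corner within 5 mm of back stop and side guide, square within 0.035 rad; beaker upright on the plate within 20 mm of its centre; no bystander moved over 20 mm or tipped (x of stirrer_corner in the frame of dock between -0.005 and 0.004 m and y of stirrer_corner in the frame of dock between -0.005 and 0.004 m and angle between the x axis of stirrer and the x axis of dock, either way round below 0.035 rad and angle between stirrer's own z axis and vertical below 0.03 rad and height (world z) of stirrer below 0.004 m and horizontal distance between beaker and stirrer_plate below 0.02 m and z of beaker in the frame of stirrer between 0.041 and 0.05 m and angle between beaker's own z axis and vertical below 0.05 rad and linear speed of each of stirrer, beaker below 0.01 m/s and distance of each of bottle_left, jar, vial, flask, bottle_right, cylinder, spatula from where it was at the start of the episode below 0.02 m and angle between each of bottle_left, jar, vial, flask, bottle_right, cylinder's own z axis and vertical below 0.3 rad); the robot touches nothing.
It fails at once if the stirrer is lifted or tipped off the bench (height (world z) of stirrer above 0.01 m or angle between stirrer's own z axis and vertical above 0.12 rad).
It fails at once if the stirrer is pushed or rammed hard (over 40 N on it from the fingers or from the bracket) (contact force between the fingers and stirrer above 40 N or contact force between stirrer and dock above 40 N).
It fails at once if the robot touches the beaker (contact force between any of the fingers, the arm and beaker above 0.5 N).
It fails at once if the beaker slides more than 20 mm from the middle of the plate, tips, or leaves the plate (horizontal distance between beaker and stirrer_plate above 0.02 m or angle between beaker's own z axis and vertical above 0.25 rad or z of beaker in the frame of stirrer above 0.055 m).
It fails at once if a bystander is moved more than 20 mm or knocked over (distance of any of bottle_left, jar, vial, flask, bottle_right, cylinder, spatula from where it was at the start of the episode above 0.02 m or angle between any of bottle_left, jar, vial, flask, bottle_right, cylinder's own z axis and vertical above 0.3 rad).
It also fails if it takes over 64 s, if anything falls off the work surface, if the arm or the gripper's body presses on something with over 40 N, if the wrist force passes 120 N, or if a joint passes its speed limit or range.

ROBOT

A 6-joint arm with a two-finger parallel gripper is mounted at the origin on the work surface. World frame = base frame: x ahead of the robot, y to its left, z up, the work surface at z = 0. Lengths are in m, angles in degrees, forces in N, time in s.
With the tool pointing down it reaches from about 0.4 to 0.825 m from the base axis. Payload 7 kg.
Tool frame: the origin (TCP) lies on the centre line of the jaws, within the pads' length; the fingertips stand 17 mm ahead of it and the grasp point (between the pads) lies 2 mm behind it; z points along the fingers, y is the direction in which the jaws open and shut (so a half turn about z gives the same grasp; the last joint's range is limited). The gripper opens to 88 mm and grips with 3 to 60 N. Pads are 19 mm wide; open, the fingers measure 130 mm over their backs; the gripper's body (78 mm by 193 mm) begins 47 mm behind the grasp point.
Start: joints at [-55.514, 20.546, 0.682, 0, -70.136, -16.507], TCP at [0.208, -0.642, 0.244] pointing down, gripper open.
Joint ranges: [-176.03, 176.03], [-82.01, 121.73], [-58.28, 71.71], [-173.87, 95.51], [-174.79, -0.11], [-173.66, 173.66]. Speed limits (degrees/s): [136.94, 136.94, 172.46, 180, 180, 180].

INTERFACE

Orientations are given as [roll, pitch, yaw] about the fixed x, y, z axes, in that order (R = Rz(yaw) Ry(pitch) Rx(roll)).
In Python, from plant import telemetry, vision, close_job, recognise, silhouettes, place_of gives the robot as it stands.
- The arm moves only by the shell command python3 -m handwheel 'ROWS'. ROWS is JSON, a list that holds one entry, the list of rows, each a list of 5 numbers: the shift along the tool's x, y, z in m, then the turn about the tool's z in rad, then the closure, from 0 (fully open) to 1 (shut). In form: [[[tx, ty, tz, yaw, gripper], ...]]. A call has 1 to 20 rows; each row shifts and turns the commanded pose from where the row before left it, along the tool's axes as they then stand; what a row does not reach is not made up. A row lasts 1/12 s, in which the tool goes at most 41.7 mm and 7.16 degrees, less where a joint would pass 70% of its speed; a pose out of reach is approached as far as the arm can. A call with a gripper value outside its range is refused whole. The fingers move at their own pace and stop on an object; the grip force is fixed at half the most. Time passes only in rows, so rows that do not move let the fingers close. It gives the time, the measured TCP pose, the force and the opening at its end, in the units of the state.
- telemetry.get_obs(): the state, without advancing time (a new reading comes with each control period).
- vision.snapshot(name): name is "side" or "top"; returns a dict with "color" (384x512x3 uint8, red, green, blue), "mtx" (3x3 intrinsics, pixels), "cam_to_world" (4x4, takes a point from camera to world coordinates). Camera axes: x right, y down, z forward; pixel columns grow to the right and rows downward; lengths in m; the calibration is good to about 2 mm. A picture is of the moment at which its call begins. There is no depth.
- close_job(): hands the job in, once; it reports no verdict.
Trained networks look in a picture, given as the dict that the camera call returned (one of the last four; its "shot" number tells which), for a name from the list of things; names that differ only in an ending like _2 or _b are one class to them, and where a whole thing is asked for, a point or a joint stands for the part that bears it (a point fixed in the world has none). Each returns a list of dicts, best first, with "conf" (0 to 1); they miss things now and then, are a little off and sometimes report something else, mostly with a low value. They report only what shows in the picture. A call takes as long as a camera call. They do not tell look-alikes from the thing itself.
- recognise(name, picture): "xy" ([column, row] in pixels, amid what is visible of it).
- silhouettes(name, picture): "region" (384x512 bool, what is visible of it) and "xy" ([column, row] in pixels, amid what is visible of it).
- place_of(name, picture): "xy" ([column, row] in pixels: a listed point, or the origin of a listed thing).
The state is a dict: "clock": time; "joint_pos": joint angles; "qvel": joint speeds; "tau": joint torques, N m; "tool_pos": TCP position; "orientation": TCP orientation; "force": force on the tool from outside, world axes, zero at the start; "moment": the same for the moment, N m; "opening": finger opening in m.
Only numpy, scipy, OpenCV 4.12 (cv2) and the standard library are available. Lean on these libraries where they do the work, as an engineer would, in place of code of your own. Each camera call takes 0.05 s, during which the arm holds its last target.

## Working session

There is one attempt and no reset: what is moved stays moved. The work goes in short steps, Python scripts to look and compute and a shell command to move; the robot and the scene stay as the last step left them, time stands still between calls to the robot, and variables do not carry over. Pictures are saved under pics/ and viewed, and the job is handed in when it is done.

```bash
ls; mkdir -p pics
python3 - <<'E'
from plant import telemetry, vision
import cv2
o=telemetry.get_obs();print(o)
for n in("side","top"):
    p=vision.snapshot(n);cv2.imwrite(f"pics/{n}0.png",cv2.resize(p["color"][:,:,::-1],(768,576)));print(n,p["mtx"].tolist(),p["cam_to_world"].round(3).tolist())
E
```

```text
pics
{'clock': 0.0, 'joint_pos': array([-5.55146661e+01,  2.05911708e+01,  6.32549426e-01, -2.04083590e-02,
       -7.01373675e+01, -1.65060735e+01]), 'qvel': array([-0.07552887,  0.05681097, -0.06044183,  0.03566914, -0.11423855,
        0.06124497]), 'tau': array([ 1.29330406e-04, -5.82717454e+01,  2.93064559e+01,  6.99774563e+00,
        6.90743953e-03, -1.82547210e-04]), 'tool_pos': array([ 0.20816801, -0.64159123,  0.24261546]), 'orientation': array([ 1.79902516e+02, -8.88027648e-03, -1.62027682e+02]), 'force': array([-0.18414033, -0.32010562,  0.52988597]), 'moment': array([ 0.00192091, -0.02096745,  0.07097628]), 'opening': 0.08740133738245032}
side [[358.7530429275879, 0.0, 256.24189937720456], [0.0, 358.7530429275879, 183.47395368724068], [0.0, 0.0, 1.0]] [[-0.944, -0.177, 0.278, 0.299], [-0.329, 0.56, -0.76, 0.66], [-0.022, -0.809, -0.587, 0.633], [0.0, 0.0, 0.0, 1.0]]
top [[394.8516715857332, 0.0, 252.48075582267657], [0.0, 394.8516715857332, 190.3397165139906], [0.0, 0.0, 1.0]] [[0.042, -0.979, 0.199, 0.262], [-0.999, -0.042, 0.004, -0.014], [0.004, -0.199, -0.98, 1.353], [0.0, 0.0, 0.0, 1.0]]
```

View pics/side0.png

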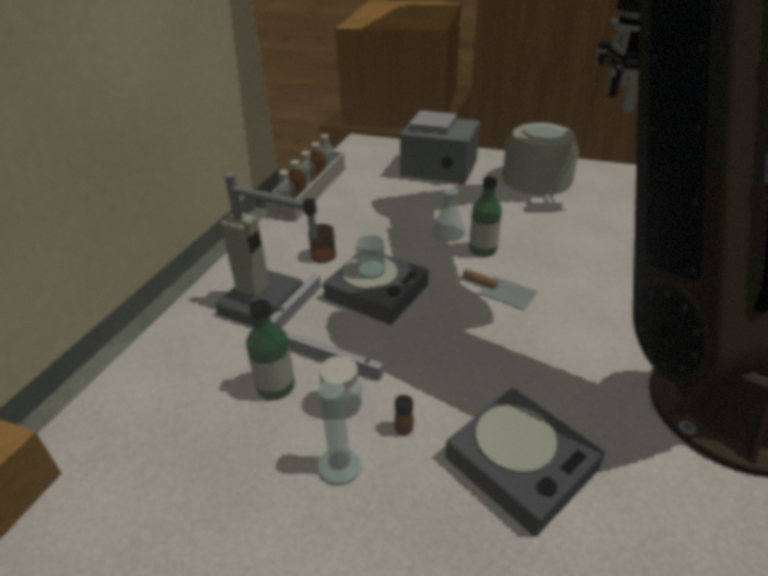

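View pics/top0.png

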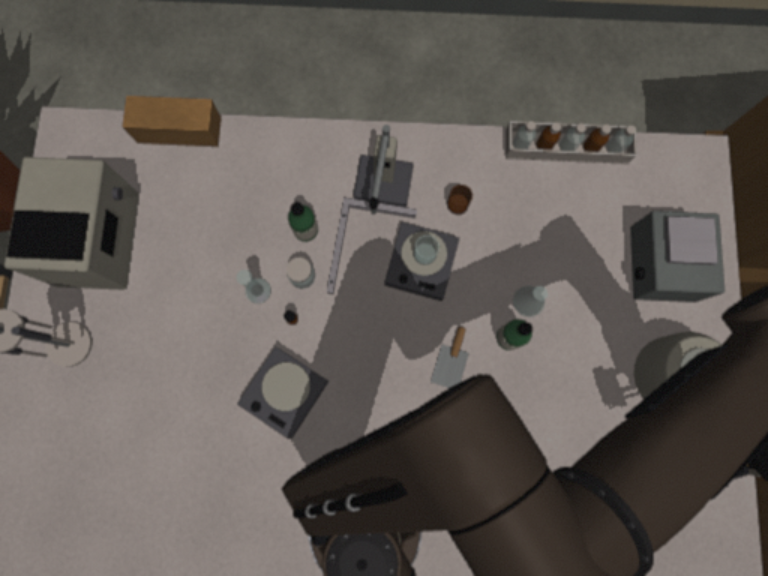

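The stirrer to push (with the beaker) is at about (423,262) in the enlarged top view. The bracket corner is near (347,207). The look-alike near the base, at (283,390), stays where it is. Next I'll measure.

```bash
cat > h.py <<'E'
import numpy as np, cv2
from plant import telemetry, vision, recognise, silhouettes, place_of
def ray(p,xy,z=0.0):
    M=p["cam_to_world"];d=M[:3,:3]@np.linalg.solve(p["mtx"],[xy[0],xy[1],1]);o=M[:3,3]
    return (o+d*(z-o[2])/d[2])[:2]
def proj(p,X):
    M=np.linalg.inv(p["cam_to_world"]);c=M[:3,:3]@np.asarray(X,float)+M[:3,3];q=p["mtx"]@c;return q[:2]/q[2]
E
python3 - <<'E'
from h import *
Z=dict(nozzle=.18,stirrer_plate=.045,beaker=.045)
for n in("top","side"):
    p=vision.snapshot(n)
    for t in "dock nozzle stirrer stirrer_corner stirrer_plate beaker bottle_left jar vial flask bottle_right cylinder spatula".split():
        print(n,t,[(r["xy"],round(r["conf"],2),ray(p,r["xy"],Z.get(t,0)).round(4).tolist()) for r in place_of(t,p)[:3]])
    for k,r in enumerate(silhouettes("stirrer",p)[:2]):
        c,_=cv2.findContours(r["region"].astype(np.uint8),cv2.RETR_EXTERNAL,cv2.CHAIN_APPROX_NONE)
        c=max(c,key=cv2.contourArea);print("sil",r["conf"],r["xy"],r["region"].sum(),cv2.minAreaRect(c))
    c=p["color"]; 
    cy,cx=(165,265) if n=="top" else (185,230)
    cv2.imwrite(f"pics/{n}z.png",cv2.resize(c[cy-65:cy+65,cx-80:cx+80,::-1],(800,600),interpolation=cv2.INTER_CUBIC) if 0 else cv2.resize(c[cy-60:cy+60,cx-80:cx+80,::-1],(800,600),interpolation=cv2.INTER_CUBIC))
E
```

```text
top dock [([230.2, 138.1], 0.58, [0.724, 0.0802])]
top nozzle [([250.3, 142.4], 0.58, [0.6512, 0.0046]), ([204.1, 155.1], 0.22, [0.604, 0.1451])]
top stirrer [([279.1, 172.5], 0.94, [0.6045, -0.099]), ([193.5, 263.3], 0.64, [0.2772, 0.1799]), ([200.5, 182.8], 0.24, [0.5553, 0.1754])]
top stirrer_corner []
top stirrer_plate [([191.6, 256.3], 0.69, [0.2988, 0.1813]), ([284.6, 169.7], 0.56, [0.6037, -0.1146])]
top beaker [([281.1, 168.6], 0.64, [0.6071, -0.1026]), ([306.2, 139.7], 0.57, [0.7144, -0.1868])]
top bottle_left [([203.7, 156.4], 0.58, [0.6517, 0.1707])]
top jar [([201.9, 183.6], 0.62, [0.5526, 0.1703])]
top vial [([193.4, 212.5], 0.57, [0.4493, 0.1927])]
top flask [([351.4, 199.3], 0.75, [0.5193, -0.3534])]
top bottle_right [([338.2, 227.3], 0.93, [0.4196, -0.3074]), ([201.9, 186.1], 0.2, [0.5437, 0.1697])]
top cylinder [([174.3, 192.7], 0.61, [0.516, 0.2643])]
top spatula [([303.8, 237.8], 0.7, [0.3786, -0.1899])]
sil 0.87 [187.6, 261.3] 1912 ((188.26922607421875, 261.84613037109375), (42.434566497802734, 46.04011917114258), 33.6900634765625)
sil 0.76 [279.8, 176.8] 1570 ((2
[... 558 characters left out ...]
46.7, 291.5], 0.6, [0.29, 0.1859])]
side beaker [([214.4, 171.0], 0.95, [0.7161, -0.1231]), ([246.9, 178.1], 0.85, [0.6119, -0.1178])]
side bottle_left [([183.0, 256.9], 0.62, [0.667, 0.1709])]
side jar [([230.0, 270.2], 0.89, [0.546, 0.1734]), ([181.9, 257.0], 0.49, [0.6694, 0.172])]
side vial [([272.4, 284.3], 0.68, [0.4436, 0.1808])]
side flask [([298.7, 156.1], 0.92, [0.5151, -0.3492])]
side bottle_right [([321.3, 164.3], 0.86, [0.4339, -0.3217])]
side cylinder [([226.1, 308.8], 0.69, [0.5149, 0.2687])]
side spatula [([332.9, 191.0], 0.83, [0.375, -0.1912])]
sil 0.82 [253.9, 190.2] 1981 ((250.3500213623047, 189.45001220703125), (66.09160614013672, 43.006980895996094), 18.434947967529297)
```

View pics/topz.png

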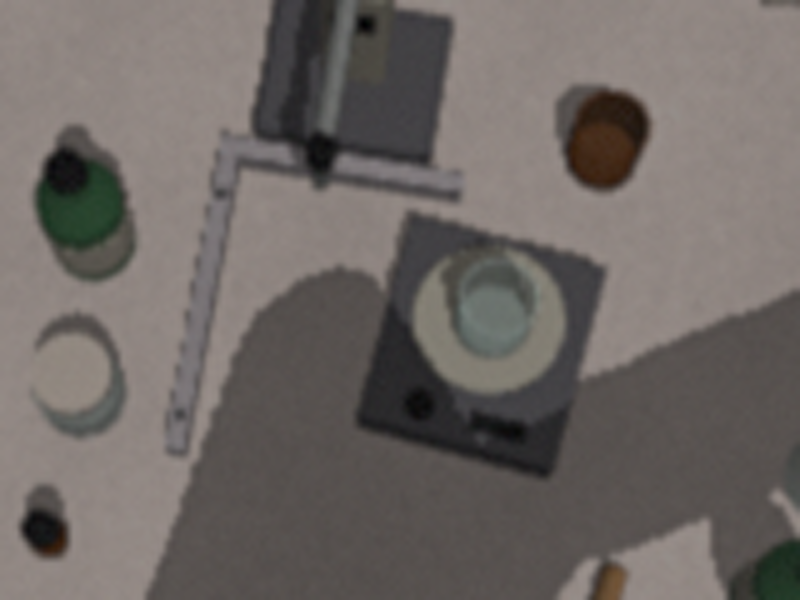

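View pics/sidez.png

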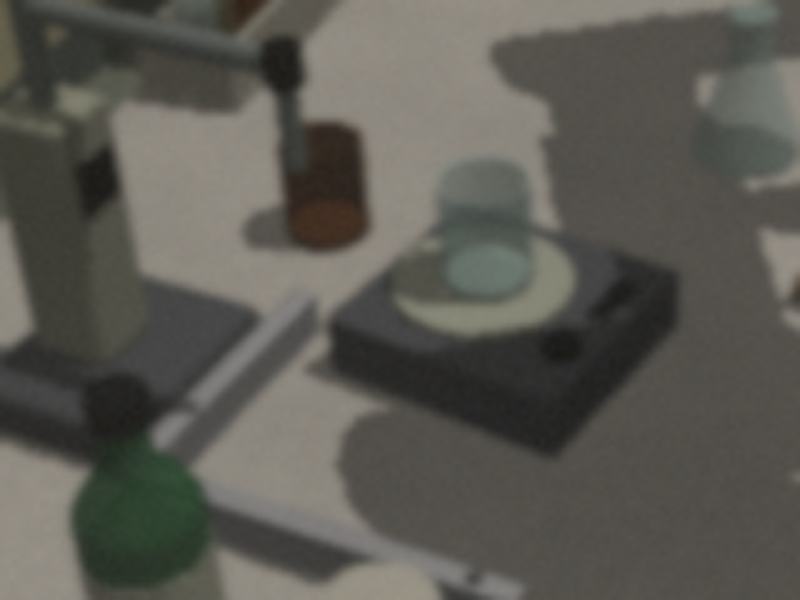

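```bash
cat >> h.py <<'E'
from scipy.optimize import least_squares
def T(q,pt):
    x,y,a=q;c,s=np.cos(a),np.sin(a);return [x+c*pt[0]-s*pt[1],y+s*pt[0]+c*pt[1],pt[2]]
def fit(p,pts,px,q0):
    f=lambda q:np.ravel([proj(p,T(q,a))-b for a,b in zip(pts,px)])
    r=least_squares(f,q0);return r.x,np.abs(r.fun).max()
S=[(.075,.07,.04),(.075,-.07,.04),(-.075,-.07,.04),(-.075,.07,.04),(.075,.07,0),(.075,-.07,0),(-.075,-.07,0),(-.075,.07,0)]
SE=[(0,1),(1,2),(2,3),(3,0),(4,5),(5,6),(6,7),(7,4)]
t=.014
D=[(t,t,.028),(t,-.16,.028),(0,-.16,.028),(0,0,.028),(-.214,0,.028),(-.214,t,.028),(0,-.16,0),(0,0,0),(-.214,0,0)]
DE=[(0,1),(1,2),(2,3),(3,4),(4,5),(5,0),(6,7),(7,8)]
def overlay(p,items,box,name,k=5):
    x0,y0,w,h=box;im=cv2.resize(p["color"][y0:y0+h,x0:x0+w,::-1],(w*k,h*k),interpolation=cv2.INTER_CUBIC)
    im=cv2.convertScaleAbs(im,alpha=1.6)
    for q,P,E,col in items:
        u=[tuple(((proj(p,T(q,a))-[x0,y0]+.5)*k).astype(int).tolist()) for a in P]
        for a,b in E: cv2.line(im,u[a],u[b],col,1)
    cv2.imwrite(name,im)
BT=(185,105,160,120);BS=(150,125,160,120)
E
python3 - <<'E'
from h import *
p=vision.snapshot("top")
z=lambda x,y:np.array([185+x/5-.5,105+y/5-.5])
dq,e=fit(p,[D[0],D[1],D[4],D[5]],[z(224,130),z(463,172),z(188,453),z(168,452)],[.7,.08,0]);print(dq,e)
sq,e2=fit(p,[S[0],S[1],S[7],S[6]],[z(411,213),z(606,267),z(360,427),z(548,476)],[.6,-.1,0]);print(sq,e2)
overlay(p,[(dq,D,DE,(0,0,255)),(sq,S,SE,(0,255,0))],BT,"pics/ov1.png")
p=vision.snapshot("side")
overlay(p,[(dq,D,DE,(0,0,255)),(sq,S,SE,(0,255,0))],BS,"pics/ov2.png")
E
```

```text
[ 0.72293513  0.07196751 -0.10807855] 1.0674848671858115
[ 0.59531464 -0.10333315 -0.2195081 ] 0.9131023401059224
```

View pics/ov1.png

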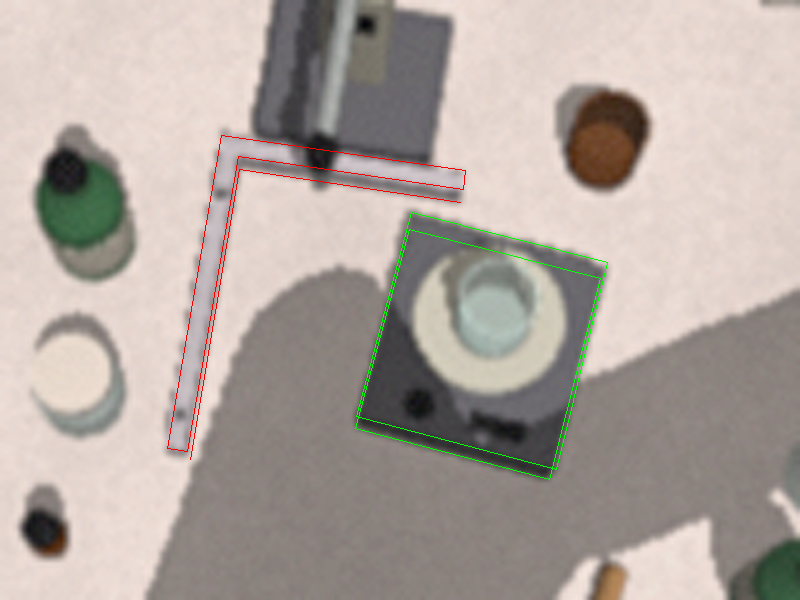

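View pics/ov2.png

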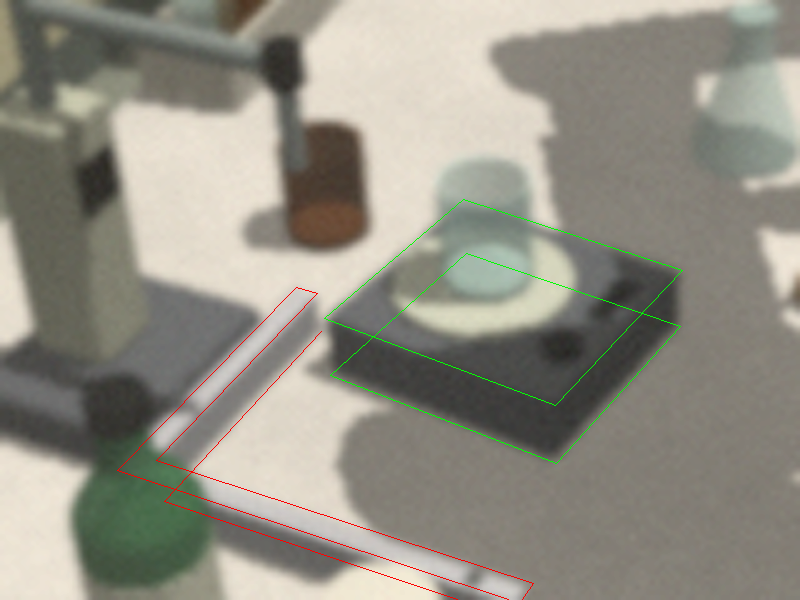

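```bash
python3 -m handwheel '[[[0,0,-0.03,0,0],[0,0,-0.03,0,0],[0,0,-0.02,0,0],[-0.03,0.018,0,0,0],[-0.03,0.018,0,0,0],[-0.03,0.018,0,0,0],[-0.03,0.018,0,0,0],[-0.03,0.018,0,0,0],[-0.03,0.018,0,0,0],[-0.03,0.018,0,0,0],[-0.03,0.018,0,0,0],[-0.03,0.018,0,0,0],[-0.03,0.018,0,0,0],[-0.03,0.018,0,0,0],[-0.03,0.018,0,0,0],[-0.03,0.018,0,0,0],[-0.03,0.018,0,0,0],[-0.03,0.018,0,0,0],[-0.03,0.018,0,0,0]]]'
python3 -m handwheel '[[[0,0,0,-0.12,0],[0,0,0,-0.12,0],[0,0,0,-0.12,0],[0,0,0,-0.12,0],[0,0,0,-0.12,0],[0,0,0,-0.12,0],[0,0,0,-0.12,0],[0,0,0,-0.12,0],[0,0,0,-0.12,0],[0,0,0,-0.068,0],[0,0,0,0,0]]]'
```

```text
clock: 3.28
tool_pos: [0.5769, -0.2184, 0.3239]
orientation: [-180.0, 0.0, -162.0]
force: [0.6, -0.5, 0.7]
opening: 0.0875
clock: 4.2
tool_pos: [0.576, -0.2199, 0.3236]
orientation: [-180.0, -0.0, -96.1]
force: [-0.0, -0.9, -1.0]
opening: 0.0879
```

```bash
python3 -m handwheel '[[[0,0,0.04,0,0],[0,0,0.04,0,0],[0,0,0.04,0,0],[0,0,0.04,0,0],[0,0,0.04,0,0],[0,0,0.02,0,0],[0,0,0,0,0]]]'
python3 - <<'E'
from h import *
for n in("top","side"):
    p=vision.snapshot(n);cv2.imwrite(f"pics/{n}1.png",cv2.resize(p["color"][:,:,::-1],(768,576)))
E
```

```text
clock: 4.78
tool_pos: [0.5726, -0.2194, 0.0982]
orientation: [179.5, 0.0, -96.4]
force: [-0.7, 0.1, 0.5]
opening: 0.0878
```

View pics/side1.png

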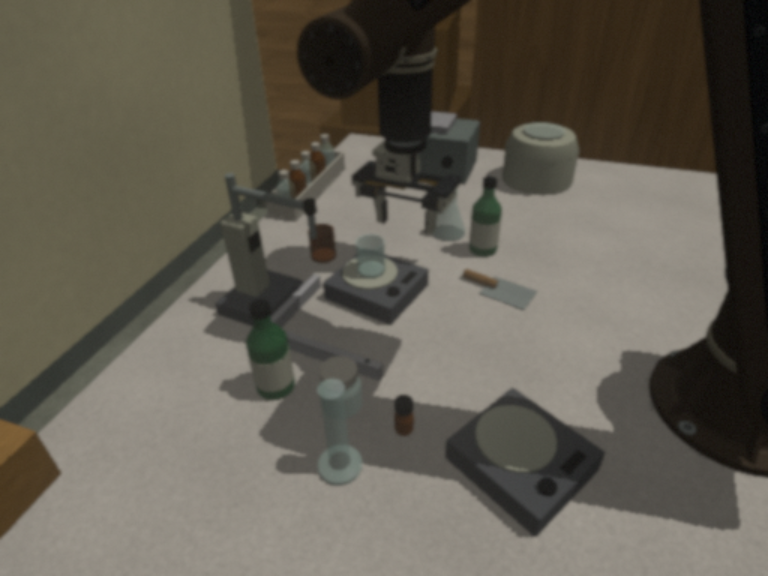

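View pics/top1.png

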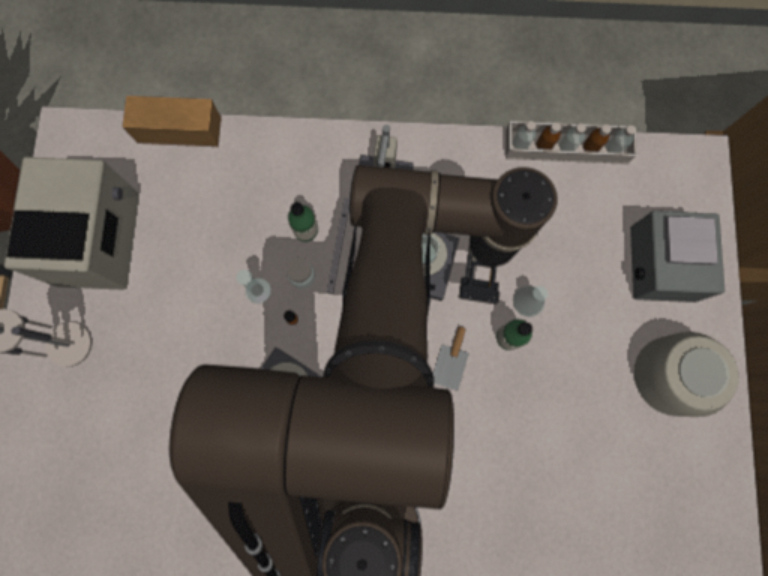

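Run:
```python
from h import *
s=vision.snapshot("side");t=vision.snapshot("top")
for z in np.arange(.08,.6,.04): print(round(z,2),(1.5*proj(s,[.573,-.219,z])).round(),(1.5*proj(t,[.573,-.219,z])).round())
# wrist cylinder left end
for z in (.3,.34,.38,.42,.46,.5):
    for x in (355,375): 
        w=ray(t,(x/1.5,205/1.5),z);print(z,x,w.round(3),(1.5*proj(s,[*w,z])).round())
```

```text
0.08 [406. 228.] [475. 266.]
0.12 [406. 210.] [478. 262.]
0.16 [406. 192.] [481. 257.]
0.2 [406. 173.] [485. 252.]
0.24 [406. 152.] [489. 247.]
0.28 [406. 131.] [493. 241.]
0.32 [406. 108.] [497. 235.]
0.36 [406.  85.] [501. 229.]
0.4 [406.  60.] [506. 222.]
0.44 [406.  34.] [512. 214.]
0.48 [406.   6.] [517. 206.]
0.52 [406. -23.] [524. 197.]
0.56 [406. -54.] [531. 188.]
0.3 355 [0.626 0.041] [314. 179.]
0.3 375 [0.628 0.004] [324. 168.]
0.34 355 [0.613 0.039] [321. 153.]
0.34 375 [0.614 0.004] [331. 143.]
0.38 355 [0.599 0.037] [329. 125.]
0.38 375 [0.6   0.003] [338. 116.]
0.42 355 [0.585 0.035] [337.  94.]
0.42 375 [0.586 0.002] [346.  87.]
0.46 355 [0.571 0.033] [346.  62.]
0.46 375 [0.572 0.001] [355.  55.]
0.5 355 [0.557 0.031] [355.  26.]
0.5 375 [0.558 0.001] [364.  21.]
```

```bash
python3 -m handwheel '[[[0,0,0.02,0,0],[0,0,0.02,0,0],[0,0,0.02,0,0],[0,0,0.009,0,0],[0,0,0,0,0],[0,0,0,0,0],[0,0,0,0,0]]]'
```

```text
clock: 5.57
tool_pos: [0.5773, -0.2201, 0.0364]
orientation: [-179.8, -0.0, -96.2]
force: [-0.1, 0.2, -0.4]
opening: 0.0877
```

```bash
python3 -m handwheel '[[[0,0,0.007,0,0],[-0.007,0,0,0,0],[-0.007,0,0,0,0],[-0.006,0,0,0,0],[-0.003,0,0,0,0],[-0.003,0,0,0,0],[-0.003,0,0,0,0],[-0.003,0,0,0,0],[-0.003,0,0,0,0],[-0.003,0,0,0,0],[-0.003,0,0,0,0],[-0.003,0,0,0,0]]]'
```

```text
clock: 6.57
tool_pos: [0.581, -0.1762, 0.0277]
orientation: [-180.0, -0.0, -96.3]
force: [1.7, -4.3, -0.6]
opening: 0.0874
```

```bash
python3 -m handwheel '[[[-0.003,0,0,0,0],[-0.003,0,0,0,0],[-0.003,0,0,0,0],[-0.003,0,0,0,0],[-0.003,0,0,0,0],[-0.003,0,0,0,0],[-0.003,0,0,0,0],[-0.003,0,0,0,0],[-0.003,0,0,0,0],[-0.003,0,0,0,0],[-0.003,0,0,0,0],[-0.003,0,0,0,0],[-0.003,0,0,0,0],[-0.003,0,0,0,0],[-0.003,0,0,0,0],[-0.003,0,0,0,0],[-0.003,0,0,0,0],[-0.003,0,0,0,0]]]'
python3 - <<'E'
from h import *
p=vision.snapshot("side");dq=[ 0.7229,  0.0720, -0.1081]
overlay(p,[(dq,D,DE,(0,0,255))],BS,"pics/s2.png")
p=vision.snapshot("top");overlay(p,[(dq,D,DE,(0,0,255))],BT,"pics/t2.png")
E
```

```text
clock: 8.07
tool_pos: [0.5861, -0.1225, 0.0276]
orientation: [179.9, -0.0, -96.2]
force: [-1.7, -5.7, 2.0]
opening: 0.0876
```

View pics/s2.png

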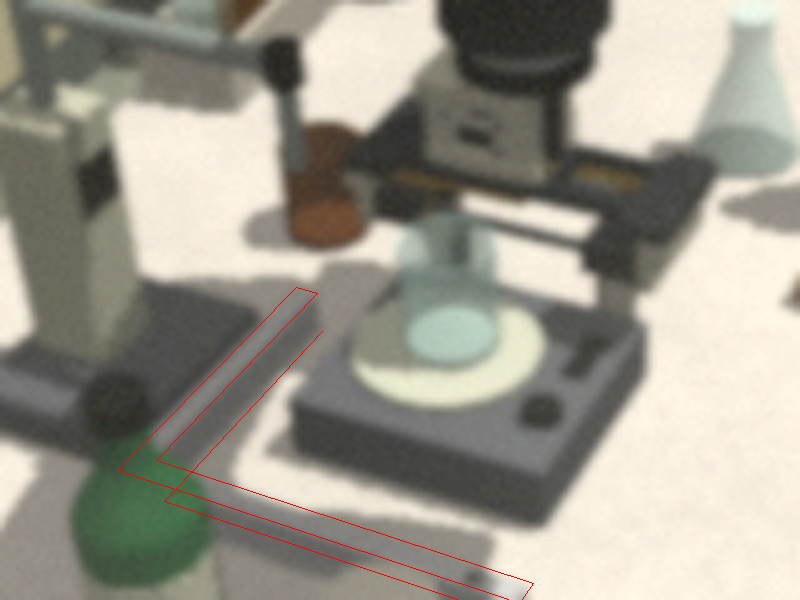

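View pics/t2.png

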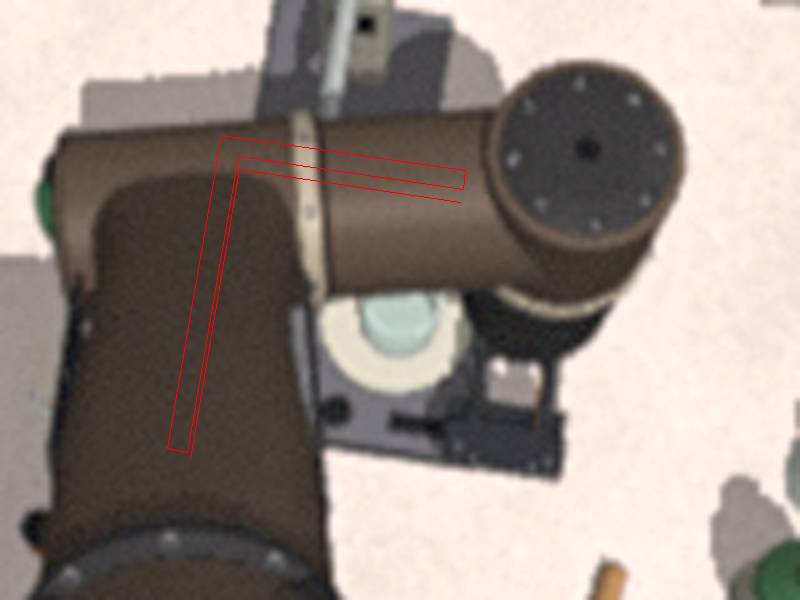

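```bash
python3 -m handwheel '[[[-0.003,0,0,0,0],[-0.003,0,0,0,0],[-0.003,0,0,0,0],[-0.003,0,0,0,0],[-0.003,0,0,0,0],[-0.003,0,0,0,0],[-0.003,0,0,0,0],[-0.003,0,0,0,0],[-0.003,0,0,0,0],[-0.003,0,0,0,0],[-0.003,0,0,0,0],[-0.003,0,0,0,0],[-0.003,0,0,0,0],[-0.003,0,0,0,0],[-0.003,0,0,0,0],[-0.002,0,0,0,0]]]'
python3 - <<'E'
from h import *
p=vision.snapshot("side");dq=[ 0.7229,  0.0720, -0.1081]
o=telemetry.get_obs();x=o["tool_pos"];d=x[:2]-dq[:2];c,s=np.cos(dq[2]),np.sin(dq[2]);print(c*d[0]+s*d[1],-s*d[0]+c*d[1],o["force"])
overlay(p,[],BS,"pics/s3.png")
E
```

```text
clock: 9.5
tool_pos: [0.5913, -0.0758, 0.0275]
orientation: [179.9, -0.0, -96.2]
force: [-0.9, -5.1, 2.7]
opening: 0.0873
-0.1148587854000019 -0.16089805066224036 [-0.51620962 -3.30161257  1.8993849 ]
```

View pics/s3.png

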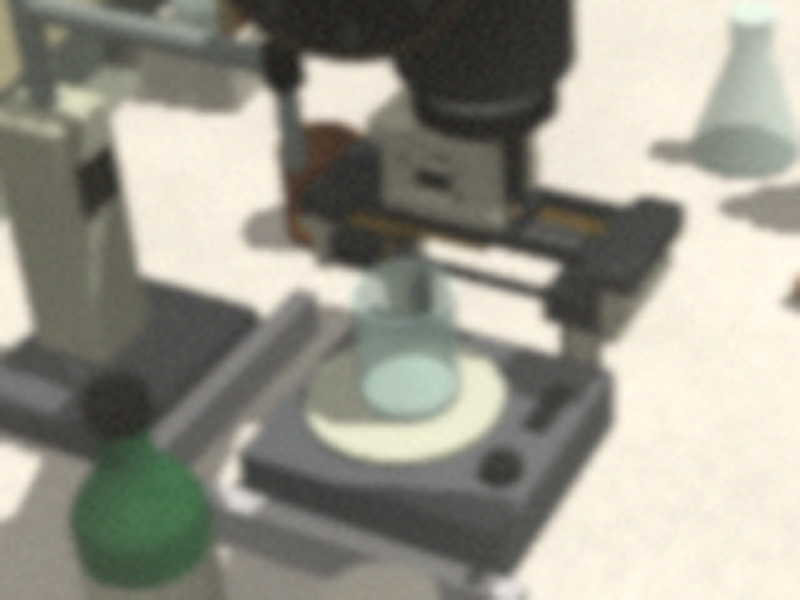

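```bash
python3 -m handwheel '[[[-0.001,0,0,0,0],[-0.001,0,0,0,0],[-0.001,0,0,0,0],[-0.001,0,0,0,0],[-0.001,0,0,0,0]]]'
python3 -m handwheel '[[[-0.001,0,0,0,0],[-0.001,0,0,0,0],[-0.001,0,0,0,0]]]'
```

```text
clock: 9.97
tool_pos: [0.5919, -0.0711, 0.0275]
orientation: [180.0, -0.0, -96.3]
force: [-0.8, -5.5, 2.4]
opening: 0.0877
clock: 10.22
tool_pos: [0.5922, -0.0682, 0.0275]
orientation: [179.9, -0.0, -96.3]
force: [-0.8, -5.2, 2.9]
opening: 0.0875
```

```bash
for i in 1; do python3 -m handwheel '[[[-0.001,0,0,0,0]]]'; done; python3 -m handwheel '[[[-0.001,0,0,0,0]]]' | grep -E "force|pos"; python3 -m handwheel '[[[-0.0008,0,0,0,0]]]' | grep -E "force|pos"
```

```text
clock: 10.3
tool_pos: [0.5923, -0.0671, 0.0275]
orientation: [180.0, -0.0, -96.3]
force: [-0.3, -5.4, 1.9]
opening: 0.0875
tool_pos: [0.5924, -0.0661, 0.0275]
force: [-1.0, -5.3, 2.6]
tool_pos: [0.5925, -0.0653, 0.0275]
force: [-0.8, -5.6, 2.5]
```

```bash
python3 -m handwheel '[[[-0.0008,0,0,0,0]]]' | grep -E "force|pos"
```

```text
tool_pos: [0.5926, -0.0646, 0.0275]
force: [-0.8, -5.5, 2.6]
```

```bash
python3 -m handwheel '[[[-0.0008,0,0,0,0]]]' | grep -E "force|pos"
```

```text
tool_pos: [0.5925, -0.0643, 0.0275]
force: [-0.6, -13.5, 2.9]
```

```bash
python3 -m handwheel '[[[0.002,0,0,0,0],[0.008,0,0,0,0],[0.02,0,0,0,0],[0.01,0,-0.02,0,0],[0,0,-0.035,0,0],[0,0,-0.04,0,0],[0,0,-0.035,0,0],[0,0.03,0,0,0],[0,0.03,0,0,0],[0,0.03,0,0,0],[0,0.032,0,0,0],[0,0,0,0,0]]]'
python3 - <<'E'
from h import *
p=vision.snapshot("side")
o=telemetry.get_obs();print(o["joint_pos"].round(1))
dq=[ 0.7229,  0.0720, -0.1081]
overlay(p,[(dq,D,DE,(0,0,255))],BS,"pics/s4.png")
E
```

```text
clock: 11.63
tool_pos: [0.4617, -0.0899, 0.1571]
orientation: [179.9, 0.1, -96.3]
force: [-0.1, -0.3, -1.2]
opening: 0.0877
[ 12.9   5.9 -30.9  -0.1 -53.1 -19.1]
```

View pics/s4.png

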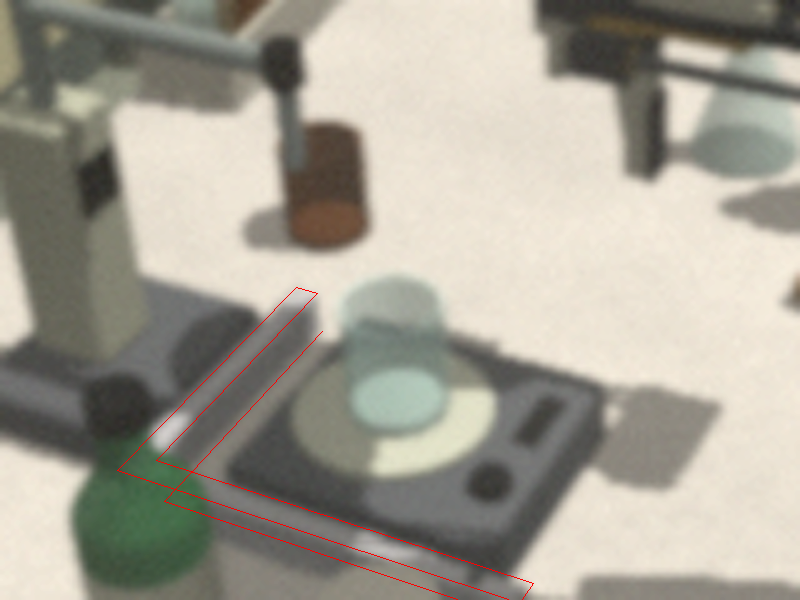

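```bash
python3 -m handwheel '[[[0,0,0,-0.12,0.4],[0,0,0,-0.12,0.4],[0,0,0,-0.12,0.4],[0,0,0,-0.12,0.4],[0,0,0,-0.12,0.4],[0,0,0,-0.12,0.4],[0,0,0,-0.12,0.4],[0,0,0,-0.12,0.4],[0,0,0,-0.12,0.4],[0,0,0,-0.12,0.4],[0,0,0,-0.12,0.4],[0,0,0,-0.12,0.4],[0,0,0,-0.12,0.4],[0,-0.03,0,-0.01,0.4],[0,-0.03,0,0,0.4],[0,-0.03,0,0,0.4],[0,-0.024,0,0,0.4],[0,0,0,0,0.4]]]'
python3 - <<'E'
from h import *
dq=[ 0.7229,  0.0720, -0.1081]
o=telemetry.get_obs();x=o["tool_pos"];d=x[:2]-dq[:2];c,s=np.cos(dq[2]),np.sin(dq[2]);print(c*d[0]+s*d[1],-s*d[0]+c*d[1],o["force"],o["joint_pos"].round(1))
for n in("top","side"):
    p=vision.snapshot(n);cv2.imwrite(f"pics/{n}5.png",cv2.resize(p["color"][:,:,::-1],(768,576)))
E
```

```text
clock: 13.18
tool_pos: [0.4818, 0.0267, 0.1577]
orientation: [-179.9, -0.1, -6.1]
force: [0.6, 1.3, 0.6]
opening: 0.0528
-0.23476172072455803 -0.07107980300987571 [0.60366087 1.30470194 0.61602204] [ 26.6   6.8 -30.   -0.  -53.1  57.3]
```

View pics/side5.png

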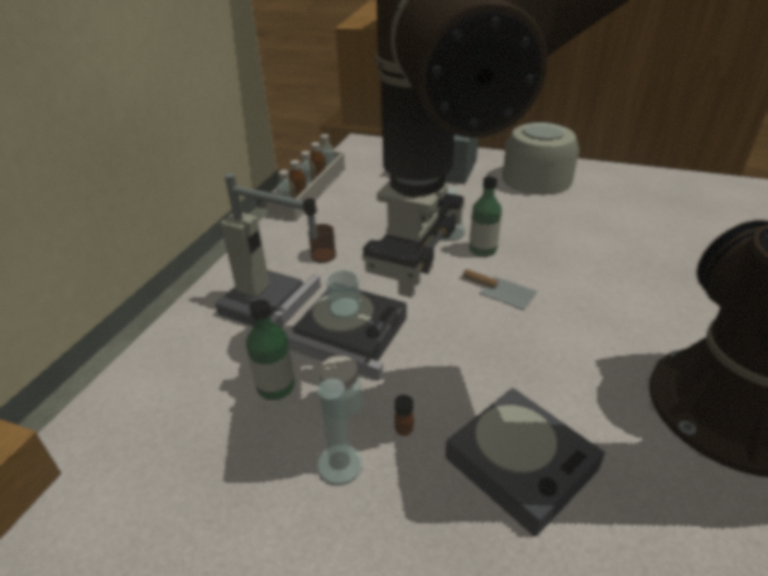

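View pics/top5.png

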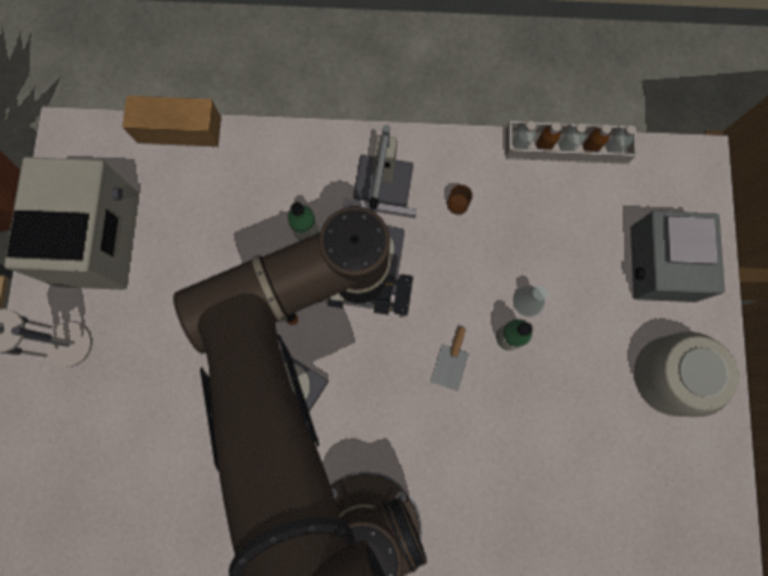

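```bash
python3 -m handwheel '[[[0,0.004,0.03,0,0.4],[0,0,0.04,0,0.4],[0,0,0.04,0,0.4],[0,0,0.019,0,0.4],[0,0,0,0,0.4],[0.008,0,0,0,0.4],[0.008,0,0,0,0.4],[0.006,0,0,0,0.4],[0.004,0,0,0,0.4],[0.003,0,0,0,0.4],[0.003,0,0,0,0.4],[0.003,0,0,0,0.4],[0.003,0,0,0,0.4],[0.003,0,0,0,0.4]]]'
cat >> h.py <<'E'
def dk():
    dq=[ 0.7229,  0.0720, -0.1081]
    o=telemetry.get_obs();x=o["tool_pos"];d=x[:2]-dq[:2];c,s=np.cos(dq[2]),np.sin(dq[2]);print("dock",round(c*d[0]+s*d[1],4),round(-s*d[0]+c*d[1],4),o["force"].round(1))
E
python3 -c "import h;h.dk()"
```

```text
clock: 14.45
tool_pos: [0.5187, 0.0143, 0.0285]
orientation: [179.9, 0.2, -6.3]
force: [-5.9, 1.0, 4.6]
opening: 0.0524
dock -0.1968 -0.0794 [-5.9  1.   4.6]
```

```bash
python3 -m handwheel '[[[0.0025,0,0,0,0.4],[0.0025,0,0,0,0.4],[0.0025,0,0,0,0.4],[0.0025,0,0,0,0.4],[0.0025,0,0,0,0.4],[0.0025,0,0,0,0.4],[0.0025,0,0,0,0.4],[0.0025,0,0,0,0.4],[0.0025,0,0,0,0.4],[0.0025,0,0,0,0.4],[0.0025,0,0,0,0.4],[0.001,0,0,0,0.4]]]'
python3 - <<'E'
import h
from h import *
h.dk()
p=vision.snapshot("side");overlay(p,[],BS,"pics/s6.png")
E
```

```text
clock: 15.45
tool_pos: [0.5472, 0.0113, 0.0285]
orientation: [179.9, 0.2, -6.3]
force: [-6.8, 0.7, 4.5]
opening: 0.0525
dock -0.1681 -0.0793 [-6.8  0.7  4.5]
```

View pics/s6.png

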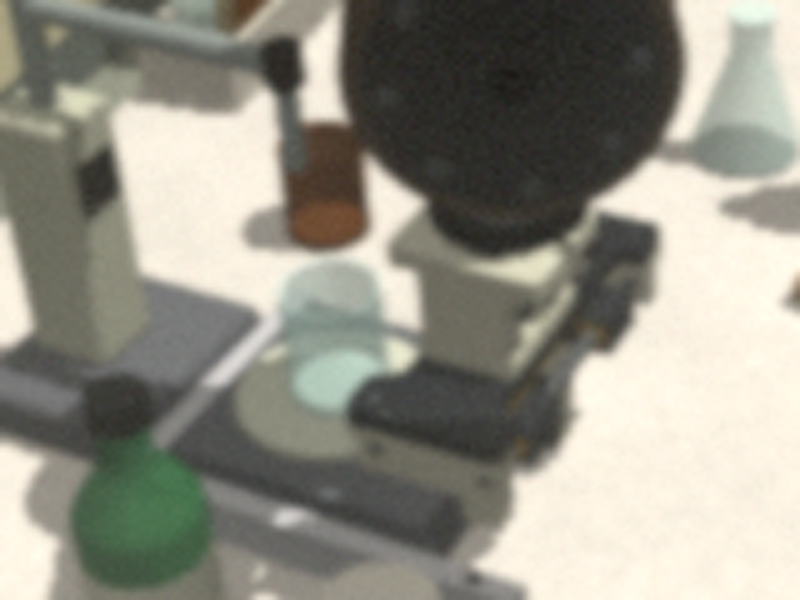

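About 8 mm is left to the back stop by the model, so I'll go slowly.

```bash
python3 -m handwheel '[[[0.001,0,0,0,0.4],[0.001,0,0,0,0.4],[0.001,0,0,0,0.4],[0.001,0,0,0,0.4]]]' | grep -E "force|pos"
```

```text
tool_pos: [0.5508, 0.0108, 0.0284]
force: [-6.7, 1.0, 4.0]
```

```bash
python3 -m handwheel '[[[0.001,0,0,0,0.4]]]' | grep -E "force|pos"
```

```text
tool_pos: [0.5518, 0.0107, 0.0284]
force: [-6.5, 0.7, 4.8]
```

```bash
python3 -m handwheel '[[[0.001,0,0,0,0.4]]]' | grep -E "force|pos"
```

```text
tool_pos: [0.5528, 0.0106, 0.0284]
force: [-5.7, 0.1, 4.3]
```

```bash
python3 -m handwheel '[[[0.0008,0,0,0,0.4]]]' | grep -E "force|pos"
```

```text
tool_pos: [0.5536, 0.0105, 0.0284]
force: [-7.2, -0.1, 4.5]
```

```bash
python3 -m handwheel '[[[0.0008,0,0,0,0.4]]]' | grep -E "force|pos"
```

```text
tool_pos: [0.5542, 0.0104, 0.0284]
force: [-10.6, 2.8, 7.1]
```

```bash
python3 -m handwheel '[[[0.0008,0,0,0,0.4]]]' | grep -E "force|pos"
```

```text
tool_pos: [0.5542, 0.0104, 0.0282]
force: [-13.0, 4.2, 8.1]
```

```bash
python3 -m handwheel '[[[0.0007,0,0,0,0.4]]]' | grep -E "force|pos"
```

```text
tool_pos: [0.5542, 0.0103, 0.0281]
force: [-13.6, 4.9, 9.7]
```

```bash
python3 -m handwheel '[[[-0.002,0,0,0,0.4],[-0.008,0,0,0,0.4],[-0.02,0,0,0,0.4],[-0.02,0,-0.01,0,0.4],[0,0,-0.035,0,0.4],[0,0,-0.04,0,0.4],[0,0,-0.04,0,0.4],[0,0,-0.03,0,0.4],[0,0.04,-0.02,0,0.4],[0,0.04,0,0,0.4],[0,0.04,0,0,0.4],[0,0.04,0,0,0.4],[0,0.04,0,0,0.4],[0,0.04,0,0,0.4],[0,0.04,0,0,0.4],[0,0.04,0,0,0.4],[0,0,0,0,0.4]]]'
python3 - <<'E'
from h import *
import h;h.dk()
dq=[ 0.7229,  0.0720, -0.1081];sq=[*T(dq,(-.075,-.07,0))[:2],dq[2]]
for n,B in(("top",BT),("side",BS)):
    p=vision.snapshot(n);overlay(p,[(sq,S,SE,(0,255,0))],B,f"pics/{n}7.png")
    for t,z in(("stirrer",0),("stirrer_corner",0),("stirrer_plate",.045),("beaker",.045)):
        print(n,t,[(r["xy"],round(r["conf"],2),ray(p,r["xy"],z).round(4).tolist()) for r in place_of(t,p)[:3]])
print(sq)
E
```

```text
clock: 17.75
tool_pos: [0.4722, -0.3043, 0.2021]
orientation: [179.9, -0.0, -6.5]
force: [0.3, 1.1, 0.2]
opening: 0.0527
dock -0.2086 -0.4012 [0.3 1.1 0.2]
top stirrer [([192.6, 257.8], 0.71, [0.2953, 0.1842]), ([245.7, 162.0], 0.68, [0.6377, 0.0205])]
top stirrer_corner []
top stirrer_plate [([186.8, 258.3], 0.92, [0.2917, 0.1964]), ([250.5, 155.4], 0.68, [0.6494, 0.004])]
top beaker [([250.6, 154.6], 0.51, [0.6522, 0.0037]), ([307.6, 133.5], 0.35, [0.7372, -0.1913])]
side stirrer [([347.3, 310.5], 0.75, [0.282, 0.1955])]
side stirrer_corner []
side stirrer_plate [([345.1, 293.3], 0.85, [0.2924, 0.1912]), ([211.7, 201.1], 0.76, [0.6636, 0.0085]), ([318.2, 163.8], 0.66, [0.4336, -0.2519])]
side beaker [([215.2, 201.1], 0.82, [0.6548, 0.0057]), ([213.1, 169.4], 0.71, [0.7234, -0.1298])]
[np.float64(0.640785512704929), np.float64(0.01050031726693526), -0.1081]
```

View pics/side7.png

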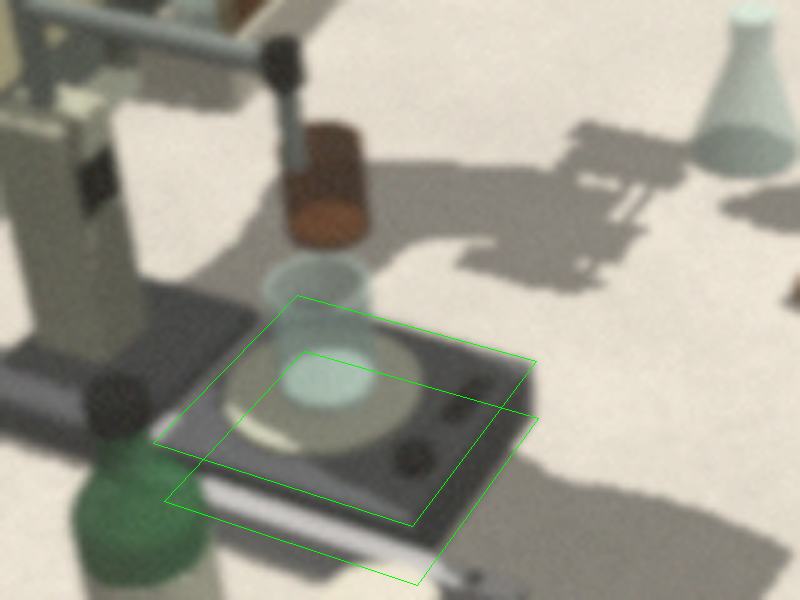

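View pics/top7.png

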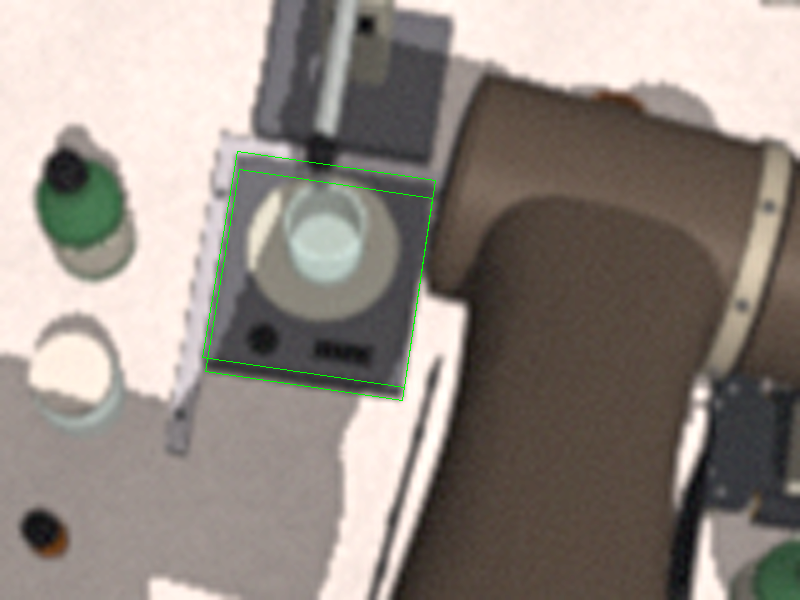

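The stirrer is in the corner and matches the predicted outline to about a pixel, with the beaker on its plate at (326,245) in the top view. One gentle side push will check by feel that it's flush with the guide.

```bash
python3 -m handwheel '[[[0,0,-0.02,0,0.4],[0,0,-0.02,0.01,0.4],[0,0,0,0.12,0.4],[0,0,0,0.12,0.4],[0,0,0,0.12,0.4],[0,0,0,0.12,0.4],[0,0,0,0.12,0.4],[0,0,0,0.12,0.4],[0,0,0,0.12,0.4],[0,0,0,0.12,0.4],[0,0,0,0.12,0.4],[0,0,0,0.12,0.4],[0,0,0,0.12,0.4],[0,0,0,0.12,0.4],[0,0,0,0.12,0.4],[0,0,0,0,0.4]]]'
python3 -c "import h;h.dk()"
```

```text
clock: 19.58
tool_pos: [0.4737, -0.2986, 0.2423]
orientation: [-180.0, 0.0, -96.5]
force: [-0.3, 0.5, -0.2]
opening: 0.0524
dock -0.2078 -0.3954 [-0.3  0.5 -0.2]
```

```bash
python3 -m handwheel '[[[-0.029,-0.0155,0,-0.005,0.4],[-0.029,-0.0155,0,0,0.4],[-0.029,-0.0155,0,0,0.4],[-0.029,-0.0155,0,0,0.4],[-0.029,-0.0155,0,0,0.4],[-0.029,-0.0155,0,0,0.4],[-0.026,-0.015,0,0,0.4],[0,0,0,0,0.4],[0,0,0.04,0,0.4],[0,0,0.04,0,0.4],[0,0,0.04,0,0.4],[0,0,0.03,0,0.4],[0,0,0,0,0.4]]]'
python3 - <<'E'
import h
from h import *
h.dk()
p=vision.snapshot("side");overlay(p,[],BS,"pics/s8.png")
E
```

```text
clock: 20.67
tool_pos: [0.5974, -0.1113, 0.0857]
orientation: [179.4, -0.1, -95.8]
force: [-2.6, 0.5, -0.2]
opening: 0.0529
dock -0.105 -0.1958 [-2.6  0.5 -0.2]
```

View pics/s8.png

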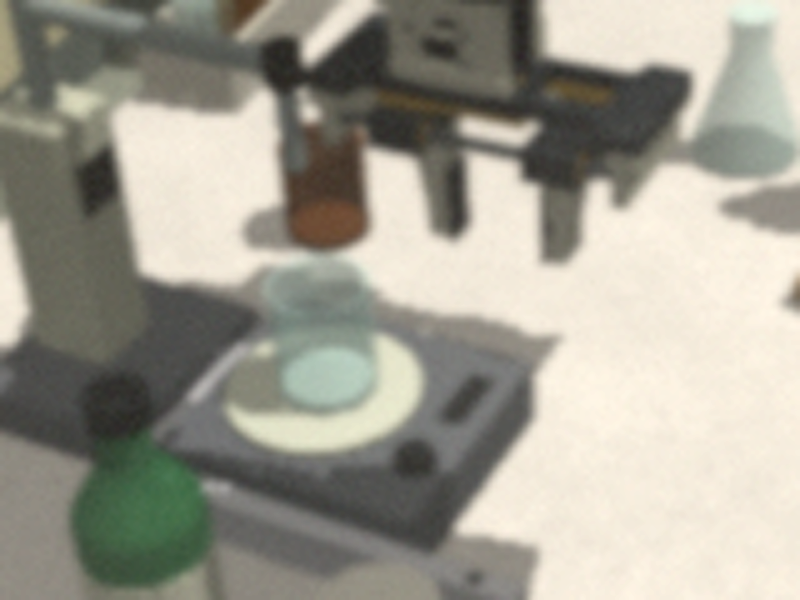

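```bash
python3 -m handwheel '[[[0,0,0.025,0,0.4],[0,0,0.025,0,0.4],[0,0,0.009,0,0.4],[0,0,0,0,0.4],[0,0,0,0,0.4],[-0.008,0,0,0,0.4],[-0.008,0,0,0,0.4],[-0.008,0,0,0,0.4],[-0.006,0,0,0,0.4],[-0.003,0,0,0,0.4],[0,0,0,0,0.4]]]'
python3 -c "import h;h.dk()"
```

```text
clock: 21.63
tool_pos: [0.6055, -0.0776, 0.0335]
orientation: [-180.0, 0.0, -95.9]
force: [0.4, -0.2, 0.3]
opening: 0.0524
dock -0.1005 -0.1614 [ 0.4 -0.2  0.3]
```

```bash
python3 -m handwheel '[[[-0.002,0,0.004,0.005,0.4],[-0.002,0,0,0,0.4],[-0.002,0,0,0,0.4],[-0.001,0,0,0,0.4],[-0.001,0,0,0,0.4],[0,0,0,0,0.4]]]' | grep -E "force|pos|ori"; python3 -c "import h;h.dk()"
```

```text
tool_pos: [0.6061, -0.0707, 0.0292]
orientation: [180.0, -0.0, -96.2]
force: [-0.6, -0.8, 0.2]
dock -0.1007 -0.1545 [-0.6 -0.8  0.2]
```

```bash
python3 -m handwheel '[[[-0.001,0,0,0,0.4]]]' | grep -E "force|pos"; python3 -c "import h;h.dk()"
```

```text
tool_pos: [0.6062, -0.0699, 0.0292]
force: [-0.3, -0.1, -0.2]
dock -0.1007 -0.1536 [-0.3 -0.1 -0.2]
```

```bash
python3 -m handwheel '[[[-0.001,0,0,0,0.4]]]' | grep -E "force|pos"; python3 -c "import h;h.dk()"
```

```text
tool_pos: [0.6063, -0.0688, 0.0292]
force: [-0.3, -1.0, 1.1]
dock -0.1007 -0.1526 [-0.3 -1.   1.1]
```

```bash
python3 -m handwheel '[[[-0.001,0,0,0,0.4]]]' | grep -E "force"; python3 -c "import h;h.dk()"
```

```text
force: [-0.0, 0.5, 0.0]
dock -0.1007 -0.1515 [-0.   0.5  0. ]
```

```bash
python3 -m handwheel '[[[-0.001,0,0,0,0.4]]]' | grep -E "force"; python3 -c "import h;h.dk()"
```

```text
force: [-0.6, -0.3, 0.8]
dock -0.1007 -0.1505 [-0.6 -0.3  0.8]
```

```bash
python3 -m handwheel '[[[-0.0007,0,0,0,0.4]]]' | grep -E "force"; python3 -c "import h;h.dk()"
```

```text
force: [0.2, -5.9, 0.2]
dock -0.1008 -0.1501 [ 0.2 -5.9  0.2]
```

```bash
python3 -m handwheel '[[[-0.0006,0,0,0,0.4]]]' | grep -E "force"; python3 -c "import h;h.dk()"
```

```text
force: [-0.5, -7.6, 1.2]
dock -0.1009 -0.15 [-0.5 -7.6  1.2]
```

```bash
python3 -m handwheel '[[[-0.0006,0,0,0,0.4]]]' | grep -E "force"; python3 -c "import h;h.dk()"
```

```text
force: [-1.8, -9.4, 1.3]
dock -0.1012 -0.1499 [-1.8 -9.4  1.3]
```

It's stiff against the guide and flush to about 0.5 mm. I'll back off, lift clear and check once more.

```bash
python3 -m handwheel '[[[0.002,0,0,0,0.4],[0.008,0,0,0,0.4],[0.02,0,0,0,0.4],[0.015,0,-0.01,0,0.4],[0,0,-0.035,0,0.4],[0,0,-0.04,0,0.4],[0,0,-0.04,0,0.4],[0,0,-0.04,0,0.4],[0,0,-0.03,0,0.4],[0.03,0.01,0,0,0.4],[0.04,0.01,0,0,0.4],[0.04,0.01,0,0,0.4],[0.04,0.01,0,0,0.4],[0.04,0.01,0,0,0.4],[0.04,0.01,0,0,0.4],[0,0,0,0,0.4],[0,0,0,0,0.4]]]'
python3 - <<'E'
from h import *
dq=[ 0.7229,  0.0720, -0.1081];sq=[*T(dq,(-.075,-.07,0))[:2],dq[2]]
for n,B in(("top",BT),("side",BS)):
    p=vision.snapshot(n);overlay(p,[(sq,S,SE,(0,255,0))] if n=="top" else [],B,f"pics/{n}9.png")
    for t,z in(("stirrer_plate",.045),("beaker",.045),("bottle_left",0),("jar",0),("vial",0),("flask",0),("bottle_right",0),("cylinder",0),("spatula",0)):
        print(n,t,[(round(r["conf"],2),ray(p,r["xy"],z).round(3).tolist()) for r in place_of(t,p)[:2]])
E
```

```text
clock: 24.13
tool_pos: [0.5156, -0.3343, 0.2248]
orientation: [-180.0, 0.0, -96.5]
force: [0.7, 0.9, -0.3]
opening: 0.0525
top stirrer_plate [(0.92, [0.298, 0.183]), (0.78, [0.651, 0.006])]
top beaker [(0.52, [0.657, 0.012]), (0.32, [0.71, 0.082])]
top bottle_left [(0.87, [0.656, 0.178]), (0.56, [0.447, 0.193])]
top jar [(0.57, [0.55, 0.175])]
top vial [(0.53, [0.453, 0.182])]
top flask [(0.74, [0.509, -0.354])]
top bottle_right [(0.72, [0.433, -0.312])]
top cylinder [(0.78, [0.513, 0.266]), (0.53, [0.719, 0.072])]
top spatula []
side stirrer_plate [(0.84, [0.656, 0.013]), (0.58, [0.296, 0.182])]
side beaker [(0.94, [0.659, 0.015]), (0.72, [0.719, -0.124])]
side bottle_left [(0.96, [0.665, 0.176])]
side jar [(0.8, [0.55, 0.178])]
side vial []
side flask [(0.73, [0.509, -0.346])]
side bottle_right [(0.8, [0.435, -0.334])]
side cylinder [(0.63, [0.515, 0.271])]
side spatula [(0.9, [0.378, -0.178])]
```

View pics/top9.png

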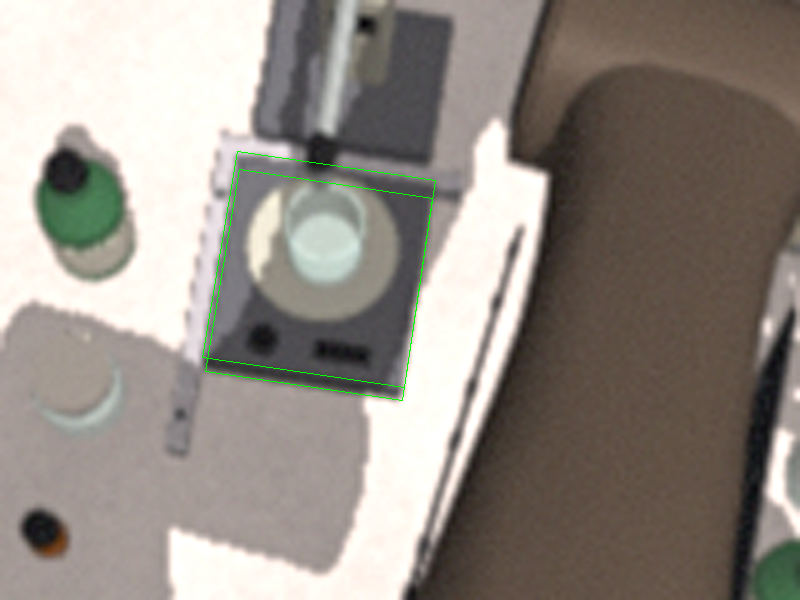

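View pics/side9.png

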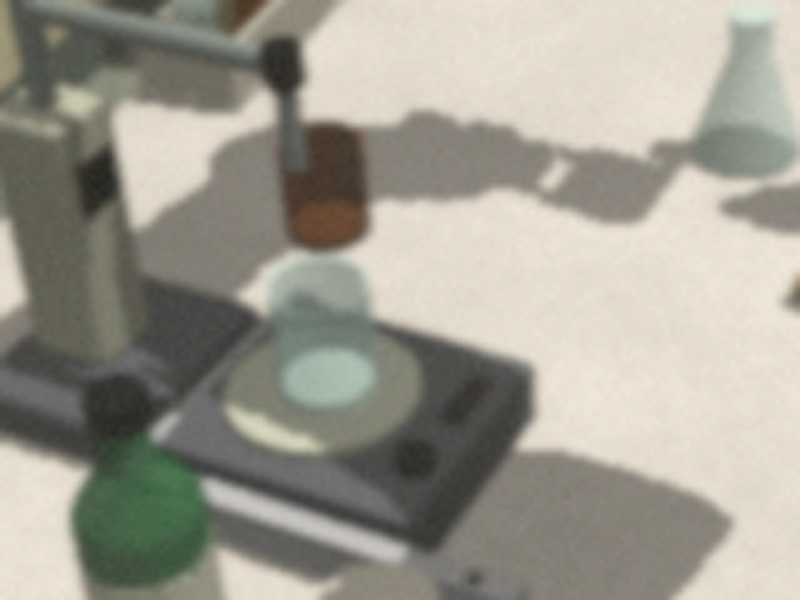

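```bash
python3 -c "
from plant import close_job
print(close_job())"
```

```text
the job is handed in; nothing more can be done
None
```

I pushed the stirrer into the bracket corner and handed the job in at about 24 s. No verdict is reported, so what follows is from my own checks.

**What I did:** I pushed the stirrer, with the beaker on it, left against the side guide using both open fingers. I then pushed it back against the back stop with the fingers partly closed. A final light side push checked the fit. The highest force I read was about 18 N, in the last press against the back stop; sliding took 5–8 N.

**Last checks:**
- **Side guide:** the check push met firm resistance within about 0.5 mm of where the stirrer had first stopped against the guide.
- **Back stop:** the force rose within about 1 mm of where my model of the bracket put the stop.
- **Position and squareness:** the predicted outline matched the final top view to about a pixel (roughly 3 mm).
- **Beaker:** upright, and within about 6 mm of the plate's centre in both views.
- **Bystanders:** all seven were found within about 15 mm of their starting positions. Each was seen in at least one view, and that spread is about what the networks' scatter gives.

**Gaps:** in the last check the networks missed the spatula in the top view and the vial in the side view; each was found in the other. They also never found the stirrer's corner in the final pictures, so the corner fit rests on the outline and the felt contacts.

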